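# Clip a counting chamber into its holder

## Task

Load the counting chamber into the clip holder: swing the spring clip up until it stays open by itself, slide the chamber plate along the tongue between the guides until its front end is fully home against the stop, wherever that is set, then bring the clip down onto the plate under control, never letting it snap shut, so that it clamps the plate. Push only gently: the stop is lightly clamped and must not be shifted, the plate is fragile; and leave the other things on the bench where they are.

Things in the scene. Friction and masses are not known exactly. Their poses are not given: they have to be found in the camera images.
- clip_holder: Fixed metal holder, moved and turned between starts. Origin on the bench under the clip's hinge; x points from the loading end to the hinge, z up. Grey foot plate 213 x 110 x 10 mm, x = -183 to +30 mm. The stop is set differently each time and not measured: its face lies anywhere from x = -44 to -14 mm, so feel for it. Hinge cheeks 69 mm high stand at x = -8 to 12 mm, within 16 mm of the middle.
- tongue_end (a point): On the holder: top of the loading end of the tongue, 168 mm to the -x side of the holder's origin. The tongue is an aluminium bar 16 mm wide, its top 40 mm above the bench, running along the holder's x from here to the stop. The plate slides on it and overhangs it at both sides, so fingers can straddle it 30 mm above the foot plate.
- guide_mouth (a point): Middle of the guides' mouth on the holder, on the tongue's top, 76 mm to the -x side of the holder's origin. Flared guides narrow from about 44 mm here to 35.8 mm at 13 mm further in; straight guides 35.8 mm apart follow, tops 46 mm above the bench. Between them sits the stop, an aluminium block 8 mm thick and 34 mm wide, 9 mm above the tongue, lightly clamped; it slips if pushed with over 4.5 N.
- clip_hinge (a point): On the holder: the clip's hinge axis, 62 mm above the holder's origin; the hinge turns about the holder's y.
- clip_bar (a point): Centre of the clip's black grip bar: round, 10 mm thick, 44 mm long, parallel to the hinge (the holder's y), so it can be pinched by its two ends from above and turns between the fingers. At joint 0 it lies 85 mm to the -x side of the hinge and 14 mm above it (76 mm over the bench). A 14 mm wide steel strip joins its middle to the hinge.
- spring_clip (a joint): Clip angle, rad: 0 shut on nothing (as it starts), 1.75 fully open, leaning back. An over-centre spring drives it away from 0.95 (about 0.15 N m, or 2 N at the bar, at either end): above 0.95 it stays open, below it snaps shut; shutting faster than 5 rad/s is snapping. A roller under it, 60 mm from the hinge, presses on the plate; shut on the seated plate it reads about 0.07. Mass 80 g.
- chamber_plate: Loose white counting chamber, a flat polished plate 76 x 34 x 8 mm with a steel rectangle on top, 50 to 100 g. Origin: centre of its underside; x along its 76 mm side. It starts on the tongue, roughly along it, front end (+x) 46 to 87 mm short of the stop. It breaks if the clip presses it with over 20 N; sliding it takes under 2 N.
- plate_nose (a point): Middle of the lower front edge of the plate, 38 mm along its x from its origin. It meets the stop's face when the plate is fully home.
- timer: Bystander: white digital timer 60 x 62 x 20 mm, origin centre of its underside.
- petri_dish: Bystander: round lidded dish, 66 mm across, 15 mm high, origin centre of its underside.
- beaker_50: Bystander: small beaker, 48 mm across, 59 mm high, origin centre of its underside.
Mind the look-alikes: they are no part of the job. Several things have the shape of the chamber_plate; the one meant has the colours described above.

How it is judged (in metres and radians):
On the way, in this order (a step that is already met when the one before it is completed fails the run):
1. the clip is swung fully open and the plate has not yet been slid home (value of joint spring_clip above 1.5 rad and x of plate_nose in the frame of guide_mouth below 0.015 m), for 0.2 s.
2. with the clip open, the plate is slid home against the stop (value of joint spring_clip above 1.5 rad and horizontal distance between plate_nose and end_stop_c0 below 0.0062 m), for 0.2 s.
At the end, for the whole second after the job is handed in: The plate lies flat on the tongue between the guides with its front end against the stop (gap under 2 mm), straight to 0.10 rad, at rest, and the clip has come down on it (joint between 0.04 and 0.10 rad) (horizontal distance between plate_nose and end_stop_c0 below 0.0062 m and z of plate_nose in the frame of guide_mouth below 0.003 m and angle between the x axis of chamber_plate and the x axis of clip_holder, either way round below 0.1 rad and angle between chamber_plate's own z axis and vertical below 0.04 rad and value of joint spring_clip between 0.04 and 0.1 rad and linear speed of chamber_plate below 0.01 m/s); the robot touches nothing.
It fails at once if the clip snaps shut (swings down faster than 5 rad/s) (velocity of joint spring_clip below -5 rad/s).
It fails at once if the plate is pressed onto the holder by more than 20 N (40 N counted above and below) (contact force between chamber_plate and clip_holder above 40 N).
It fails at once if the stop is shifted from its setting by more than 1.5 mm (distance of end_stop_c0 from where it was at the start of the episode above 0.0015 m).
It fails at once if a bystander is moved by more than 15 mm (distance of any of timer, petri_dish, beaker_50 from where it was at the start of the episode above 0.015 m).
It also fails if it takes over 72 s, if anything falls off the work surface, if the arm or the gripper's body presses on something with over 40 N, if the wrist force passes 120 N, or if a joint passes its speed limit or range.

## Robot

A 7-joint arm with a two-finger parallel gripper is mounted at the origin on the work surface; the furniture and walls round the work are solid. World frame = base frame: x ahead of the robot, y to its left, z up, the work surface at z = 0. Lengths are in mm, angles in rad, forces in N, time in s.
With the tool pointing down it reaches from about 400 to 875 mm from the base axis. Payload 4.4 kg.
Tool frame: the origin (TCP) lies on the centre line of the jaws, within the pads' length; the fingertips stand 25 mm ahead of it and the grasp point (between the pads) lies 6 mm ahead of it (ctrl.finger_overhang is the distance from the TCP to the fingertips, in mm); z points along the fingers, y is the line along which they close (so a half turn about z gives the same grasp; the last joint's range is limited). The gripper opens to 85 mm and grips with 20 to 120 N. Pads are 22 mm wide; open, the fingers measure 114 mm over their backs; the gripper's body (76 mm by 85 mm) begins 54 mm behind the grasp point. The pads swing forward as they close: fully open they stand 13 mm farther back than shut.
Start: joints at [1.28, 0.628, 0.038, 1.517, -0.027, 0.996, -0.02], TCP at [144.919, -633.653, 256.313] pointing down, gripper open.
Joint ranges: [-3.06, 3.06], [-0.37, 2.12], [-1.25, 1.32], [0.18, 2.47], [-1.1, 4.24], [0.23, 1.98], [-2.94, 2.94]. Speed limits (rad/s): [2.57, 2.57, 3.14, 3.14, 3.14, 3.14, 3.14].

## Interface

Orientations are given as [roll, pitch, yaw] about the fixed x, y, z axes, in that order (R = Rz(yaw) Ry(pitch) Rx(roll)).
In Python, from cell import ctrl gives the robot as it stands. The module is installed in compiled form; this text tells all that it offers.
- The arm moves only by the tool play_rows, never from a script. Its argument "targets" is a list of rows, each a list of 5 numbers: the closure, from 0 (fully open) to 1 (shut), then the shift along the tool's x, y, z in cm, then the turn about the tool's z in degrees. In form: [[gripper, dx, dy, dz, spin], ...]. A call has 1 to 10 rows; each row is the pose to reach, as a shift and turn from the pose commanded when the call began, along the tool's axes at that moment; what a row does not reach only later rows make up. A row lasts 1/10 s, in which the tool goes at most 50 mm and 8.59 degrees, less where a joint would pass 70% of its speed; a pose out of reach is approached as far as the arm can. A call with a gripper value outside its range is refused whole. The fingers move at their own pace and stop on an object; the grip force is fixed at half the most. Time passes only in rows, so rows that repeat a pose let the fingers close. It gives the time, the measured TCP pose, the force, the opening and the grip force at its end, in the units of the state.
- ctrl.read_state(): the state, without advancing time (a new reading comes with each control period).
- ctrl.get_image(name): name is "scene" or "top"; returns (picture, depth): 384x512x3 uint8, red, green, blue; 384x512 float32, mm along the optical axis (not along the pixel's ray), 0 where there is no reading.
- ctrl.calibration(name): a dict with "vfov" (degrees; the focal length in pixels is half the picture's height over the tangent of half this angle, whatever the lens; pixels are square), "cx", "cy" (the principal point, pixels), "k1" (the pictures are not rectified: a ray, as slopes to the right and down, at radius r is drawn at 1 + k1 r^2 times it, then the intrinsics apply), "extrinsics" (4x4, takes a point from camera to world coordinates). Camera axes: x right, y down, z forward; pixel columns grow to the right and rows downward; lengths in mm; the calibration is good to about 2 mm. A picture is of the moment at which its call begins. calibration takes no time and is no camera call.
- ctrl.finish_job(): hands the job in; it is judged then, once.
Trained networks look in the newest picture that a camera, given by its name, has taken for a name from the list of things; names that differ only in an ending like _2 or _b are one class to them, and where a whole thing is asked for, a point or a joint stands for the part that bears it (a point fixed in the world has none). Each returns a list of dicts, best first, with "confidence" (0 to 1); they miss things now and then, are a little off and sometimes report something else, mostly with a low value. They report only what shows in the picture. A call takes as long as a camera call. They do not tell look-alikes from the thing itself.
- ctrl.search_frame(camera, name): "bbox" ([left, top, right, bottom] in pixels, round what is visible of it).
- ctrl.trace(camera, name): "pixels" (384x512 bool, what is visible of it) and "bbox" ([left, top, right, bottom] in pixels, round what is visible of it).
The state is a dict: "clock": time; "qpos": joint angles; "qd": joint speeds; "tau": joint torques, N m; "eef_pos": TCP position; "tool_rot": TCP orientation; "force": force on the tool from outside, world axes, zero at the start; "torque": the same for the moment, N m; "width": finger opening in mm; "gripper_force": force on a finger pad.
Only numpy, scipy, OpenCV 4.12 (cv2) and the standard library are available. Lean on these libraries where they do the work, as an engineer would, in place of code of your own. Each camera call takes 0.05 s, during which the arm holds its last target. There are 200 camera calls.

## Working session

There is one attempt and no reset: what is moved stays moved. The work goes in short steps, Python scripts to look and compute and a tool call to move; the robot and the scene stay as the last step left them, time stands still between calls to the robot, and variables do not carry over. Pictures are saved under pics/ and viewed, at most 10 in all, crops included, and the job is handed in when it is done.

Besides the shell and the picture viewer there is one more tool, called after "Call:" as a command line: name --pt "numbers of a row" for each row, then --argument value for the rest. play_rows: Moves the arm, as the interface text tells. Its arguments: {"type":"object","properties":{"targets":{"type":"array"}},"required":["targets"]}

```bash
mkdir -p pics; cat > h.py <<'E'
import numpy as np, cv2
from cell import ctrl
def pts(cam,depth):
    c=ctrl.calibration(cam); h,w=depth.shape
    f=h/2/np.tan(np.radians(c['vfov'])/2)
    v,u=np.mgrid[:h,:w].astype(float)
    K=np.array([[f,0,c['cx']],[0,f,c['cy']],[0,0,1]])
    n=cv2.undistortPoints(np.stack([u.ravel(),v.ravel()],1)[:,None],K,np.array([c['k1'],0,0,0.])).reshape(h,w,2)
    P=np.dstack([n*depth[...,None],depth])
    T=np.array(c['extrinsics']); W=P@T[:3,:3].T+T[:3,3]; W[depth<=0]=np.nan
    return W
E
python3 - <<'E'
from h import *
for n in("top","scene"):
    im,d=ctrl.get_image(n); cv2.imwrite(f'pics/{n}0.png',im[...,::-1]); W=pts(n,d); np.save(n+'0.npy',W)
    print(n,ctrl.calibration(n))
    for o in('clip_holder','chamber_plate','clip_bar','timer','petri_dish','beaker_50'):
        for r in ctrl.trace(n,o)[:3]:
            print(o,round(r['confidence'],2),r['bbox'],np.nanmedian(W[r['pixels']],0).round(0))
print(ctrl.read_state())
E
```

```text
top {'vfov': 42.63070522768764, 'cx': 260.6478840561516, 'cy': 185.92500581769016, 'k1': -0.1900051450519285, 'extrinsics': array([[ 2.35173085e-02, -9.87134465e-01,  1.58153357e-01,
         3.18985375e+02],
       [-9.99723051e-01, -2.30834157e-02,  4.58011259e-03,
        -2.19779779e+01],
       [-8.70467316e-04, -1.58217268e-01, -9.87403939e-01,
         1.36815270e+03],
       [ 0.00000000e+00,  0.00000000e+00,  0.00000000e+00,
         1.00000000e+00]])}
clip_holder 0.78 [267.8, 153.1, 322.0, 227.5] [ 540. -102.   11.]
chamber_plate 0.79 [291.8, 192.6, 308.8, 223.5] [ 478. -121.   48.]
chamber_plate 0.76 [334.4, 228.0, 362.3, 254.8] [ 391. -262.    7.]
chamber_plate 0.7 [284.9, 248.3, 298.8, 278.0] [ 327. -107.    8.]
clip_bar 0.79 [286.5, 150.8, 304.8, 187.4] [ 560. -103.   65.]
timer 0.8 [234.2, 180.1, 263.1, 205.3] [512.  21.  16.]
petri_dish 0.75 [330.1, 142.6, 349.1, 170.6] [ 631. -235.   14.]
beaker_50 0.78 [337.3, 182.2, 357.2, 199.4] [ 528. -251.   25.]
scene {'vfov': 46.063178830912626, 'cx': 255.18361274893903, 'cy': 192.93834802478568, 'k1': -0.09320479808985997, 'e
[... 856 characters left out ...]
 -244.   37.]
{'clock': 0.7, 'qpos': array([ 1.28020512,  0.62833827,  0.03850112,  1.51741463, -0.02701707,
        0.99632623, -0.02001259]), 'qd': array([ 0.00014699, -0.00204921,  0.00163579,  0.00051217, -0.00023992,
        0.00123666, -0.0010896 ]), 'tau': array([-1.76130716e-04, -5.63105214e+01,  1.22511294e+00, -1.93744665e+01,
        1.09787303e-02,  1.70875475e-03,  6.10887469e-06]), 'eef_pos': array([ 144.91653805, -633.64165446,  256.34878368]), 'tool_rot': array([ 3.14156195e+00, -5.32356521e-05,  2.24743100e-01]), 'force': array([ 0.5550903 , -0.07690579, -0.67089963]), 'torque': array([-0.00788893,  0.00455195,  0.02970314]), 'gripper_force': 0.0, 'width': 85.39094601279572}
```

View pics/top0.png

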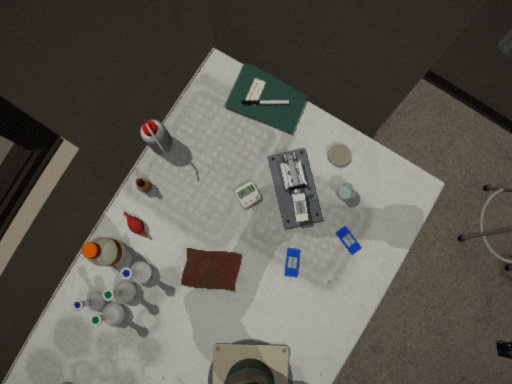

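View pics/scene0.png

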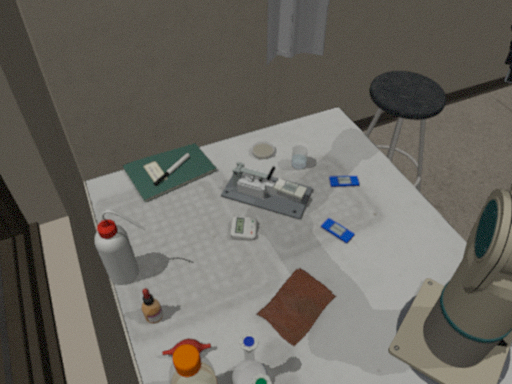

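The white plate sits on the holder at top pixel (300,208). The grey foot runs from (312,225) at the loading end to (285,152) at the hinge end. The blue plates at (292,262) and (348,240) are look-alikes. Next I'll fit the holder frame.

```bash
python3 - <<'E'
from h import *
im=cv2.imread('pics/top0.png')
W=np.load('top0.npy'); S=np.load('scene0.npy')
def fit(P,n):
    r=cv2.minAreaRect(P[:,:2].astype(np.float32)); print(n,len(P),r, cv2.boxPoints(r).round(0).tolist(), 'z',np.median(P[:,2]))
for n,A in(('top',W),('scene',S)):
    m=(A[...,0]>400)&(A[...,0]<680)&(A[...,1]>-200)&(A[...,1]<-40)
    P=A[m]; 
    fit(P[(P[:,2]>5)],n+' all'); 
    f=P[(P[:,2]>5)&(P[:,2]<16)]; fit(f,n+' foot')
    for lo,hi in((35,43),(43,47),(47,52),(52,60),(60,72),(72,90)):
        q=P[(P[:,2]>lo)&(P[:,2]<hi)]
        if len(q)>3: fit(q,f'{n} {lo}-{hi}')
for n in('top','scene'):
    A=np.load(n+'0.npy')
    c=[r for r in ctrl.trace(n,'chamber_plate') if 430<np.nanmedian(A[r['pixels']],0)[0]<550]
    if c:
        p=A[c[0]['pixels']]; p=p[(p[:,2]>44)&(p[:,2]<54)]; fit(p,n+' plate')
a=cv2.resize(im[140:240,250:370],None,fx=6,fy=6,interpolation=cv2.INTER_CUBIC)
s=cv2.imread('pics/scene0.png')[150:225,215:320]
cv2.imwrite('pics/crop1.png',a); 
E
```

```text
top all 2921 ((540.25439453125, -121.42652130126953), (276.5108947753906, 159.3815460205078), 1.2267992496490479) [[400.0, -45.0], [404.0, -204.0], [680.0, -198.0], [677.0, -39.0]] z 12.29709541155853
top foot 1778 ((540.2408447265625, -121.42615509033203), (276.554931640625, 159.30618286132812), 1.1993454694747925) [[400.0, -45.0], [404.0, -204.0], [680.0, -198.0], [677.0, -39.0]] z 9.836423318289121
top 35-43 234 ((523.1004638671875, -113.67524719238281), (168.25753784179688, 60.50245666503906), 14.01102352142334) [[434.0, -105.0], [449.0, -163.0], [612.0, -123.0], [597.0, -64.0]] z 39.66286964007293
top 43-47 260 ((522.6912231445312, -111.85202026367188), (170.97360229492188, 62.12445831298828), 10.92950439453125) [[433.0, -98.0], [445.0, -159.0], [613.0, -126.0], [601.0, -65.0]] z 45.24818474221195
top 47-52 281 ((529.7884521484375, -113.04568481445312), (181.98609924316406, 56.35761260986328), 16.06305503845215) [[435.0, -111.0], [450.0, -165.0], [625.0, -115.0], [609.0, -61.0]] z 48.745727423971175
top 52-60 52 ((531.1639404296875, -112.18819427490234), (186.87791442871094, 35.
[... 1890 characters left out ...]
31.0, -93.0], [541.0, -130.0], [624.0, -109.0], [614.0, -71.0]] z 65.31930761271133
scene 72-90 60 ((569.0098876953125, -105.72716522216797), (98.00419616699219, 42.99105453491211), 11.264023780822754) [[517.0, -94.0], [525.0, -136.0], [621.0, -117.0], [613.0, -75.0]] z 80.49552170009565
top plate 303 ((476.42889404296875, -122.71310424804688), (76.37908935546875, 33.94654846191406), 7.922921180725098) [[436.0, -111.0], [441.0, -145.0], [517.0, -134.0], [512.0, -101.0]] z 48.079582442034734
scene plate 344 ((475.5874938964844, -124.04994201660156), (76.42082214355469, 37.8021240234375), 8.728550910949707) [[435.0, -111.0], [441.0, -149.0], [516.0, -137.0], [510.0, -100.0]] z 48.9616740785346
```

View pics/crop1.png

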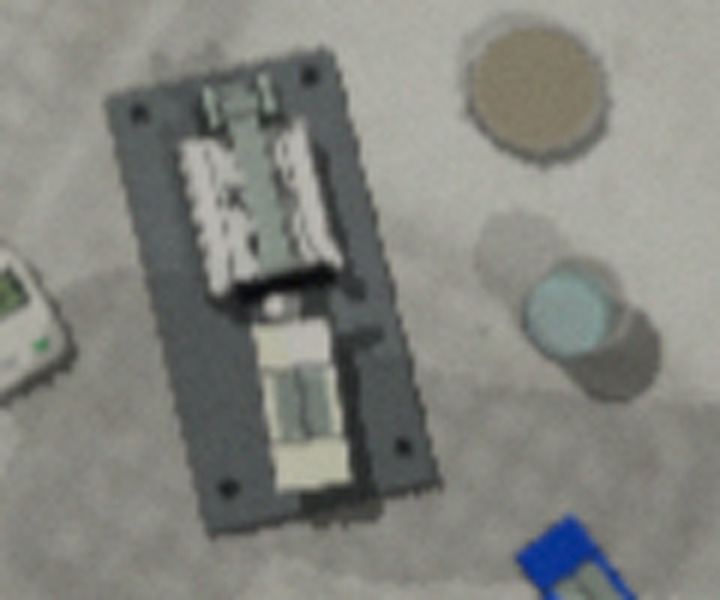

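The crop shows the foot with corners near (107,98), (325,50), (438,485) and (212,532). The clip's dark bar is at about (290,278), and the white plate (258–348, 320–490) is slightly turned against the tongue.

```bash
python3 - <<'E'
from h import *
for n in('top','scene'):
    A=np.load(n+'0.npy')
    m=(A[...,0]>400)&(A[...,0]<680)&(A[...,1]>-210)&(A[...,1]<-30)&(A[...,2]>5)&(A[...,2]<200)
    k,l,st,_=cv2.connectedComponentsWithStats(cv2.morphologyEx(m.astype(np.uint8),cv2.MORPH_OPEN,np.ones((3,3))))
    i=1+st[1:,4].argmax(); P=A[l==i]
    f=P[P[:,2]<16]
    r=cv2.minAreaRect(f[:,:2].astype(np.float32)); print(n,len(f),r)
    # refine yaw/centre: robust support widths
    best=None
    for a in np.radians(np.arange(8,19,.25)):
        e=np.array([np.cos(a),np.sin(a)]);q=np.array([-e[1],e[0]])
        u=f[:,:2]@e; v=f[:,:2]@q
        lo,hi=np.percentile(u,[.5,99.5]); vl,vh=np.percentile(v,[.5,99.5])
        s=(hi-lo)*(vh-vl)
        if best is None or s<best[0]: best=(s,np.degrees(a),hi-lo,vh-vl,e,q,hi,lo,vl,vh)
    s,a,L,w,e,q,hi,lo,vl,vh=best
    c=e*(hi+lo)/2+q*(vl+vh)/2; o=c+e*76.5
    print('yaw',a,'size',L,w,'centre',c,'origin',o,'bar pred',o-85*e,'guide',o-76*e)
    for lo,hi in((60,72),(72,85)):
        p=P[(P[:,2]>lo)&(P[:,2]<hi)]; loc=np.c_[(p[:,:2]-o)@e,(p[:,:2]-o)@q,p[:,2]]
        print(lo,hi,loc[loc[:,0]<-60].mean(0),np.percentile(loc,[2,50,98],axis=0).round(1).tolist())
    p=P[(P[:,2]>72)]; loc=np.c_[(p[:,:2]-o)@e,(p[:,:2]-o)@q,p[:,2]]; b=loc[loc[:,0]<-70]
    print('bar',len(b),b.min(0),b.max(0),np.median(b,0))
E
```

```text
top 1636 ((535.063720703125, -110.6394271850586), (212.86785888671875, 110.6017837524414), 14.283162117004395)
yaw 14.500000000000002 size 210.54023593407192 108.97468892294472 centre [ 535.01976539 -110.94775736] origin [609.08305988 -91.79368705] bar pred [ 526.79051045 -113.07598739] guide [ 535.50383921 -110.82256736]
60 72 [-68.72944628  -0.16203274  64.11282948] [[-75.2, -15.6, 60.2], [-21.5, 0.3, 65.0], [10.0, 15.3, 70.6]]
72 85 [-8.48049931e+01  8.05333638e-02  7.91440656e+01] [[-89.1, -20.7, 72.3], [-84.6, 0.4, 79.3], [0.6, 21.5, 83.8]]
bar 63 [-89.61046715 -21.19691175  72.26524715] [-78.98615075  21.95481993  84.19395014] [-84.91555463   0.66719804  79.5053144 ]
scene 1362 ((535.2512817382812, -118.30492401123047), (213.13787841796875, 126.61666107177734), 14.298687934875488)
yaw 14.999999999999998 size 211.02234390043566 109.72447594403977 centre [ 533.39396427 -111.43988388] origin [607.28728998 -91.64022693] bar pred [ 525.18359475 -113.63984576] guide [ 533.87692718 -111.31047435]
60 72 [-67.05843502  -1.32908185  63.92712991] [[-71.8, -15.3, 60.8], [-19.4, -0.7, 65.3], [11.2, 14.5, 70.6]]
72 85 [-84.48361037   1.65095238  80.1948724 ] [[-88.4, -20.6, 72.2], [-84.0, 3.0, 80.5], [-6.8, 20.2, 84.0]]
bar 56 [-89.14007106 -22.3545851   73.12603668] [-79.49855698  20.86161072  84.74897051] [-84.39198465   2.64636137  80.55398908]
```

Call:
play_rows --pt "0 4.8 -4.2 0 0" --pt "0 9.7 -8.4 0 0" --pt "0 14.6 -12.6 0 0" --pt "0 19.5 -16.9 0 0" --pt "0 24.4 -21.1 0 0" --pt "0 29.3 -25.3 0 0" --pt "0 34.1 -29.6 0 0" --pt "0 39.0 -33.8 0 0" --pt "0 43.9 -38.0 0 -1.4" --pt "0 48.8 -42.3 0 -1.4"

```text
clock: 1.8
eef_pos: [441.4, -228.6, 256.7]
tool_rot: [3.141, -0.001, 0.25]
force: [0.9, -0.4, 0.1]
width: 85.2
gripper_force: 0.0
```

Call:
play_rows --pt "0 0 0 0 0" --pt "0 0 0 0 0" --pt "0 0 0 0 0" --pt "0 0 0 0 0" --pt "0 0 0 0 0"

```text
clock: 2.3
eef_pos: [439.5, -231.7, 256.3]
tool_rot: [3.141, 0.0, 0.246]
force: [0.5, 0.8, 0.2]
width: 85.4
gripper_force: 0.0
```

```bash
python3 - <<'E'
from h import *
print(ctrl.finger_overhang, ctrl.read_state())
E
```

```text
25.0 {'clock': 2.3, 'qpos': array([ 0.43127386,  0.41069497, -0.0041064 ,  1.93567387,  0.0028595 ,
        0.79524827, -0.89902645]), 'qd': array([-3.74600895e-03, -5.92574160e-05, -6.52896511e-03, -5.87274428e-04,
       -1.35341023e-03, -1.80464391e-04, -1.28225861e-03]), 'tau': array([-1.37181929e-01, -4.16147804e+01,  4.15736027e-01, -1.64866251e+01,
        7.93167972e-03,  1.96234716e-03,  2.38118453e-03]), 'eef_pos': array([ 439.53143162, -231.66393427,  256.34441946]), 'tool_rot': array([3.14129031e+00, 2.66132592e-04, 2.46262899e-01]), 'force': array([0.54928865, 0.77432848, 0.18525055]), 'torque': array([ 0.02342432,  0.04478369, -0.02753728]), 'gripper_force': 0.0, 'width': 85.37613052087235}
```

Call:
play_rows --pt "0 3 -2.5 1 -0.2" --pt "0 6 -5 3 -0.2" --pt "0 9 -7.5 6 -0.2" --pt "0 11.3 -9.4 9 -0.2" --pt "0 11.3 -9.4 12 -0.2" --pt "0 11.3 -9.4 12 -0.2" --pt "0 11.3 -9.4 12 -0.2" --pt "0 11.3 -9.4 12 -0.2"

```text
clock: 3.1
eef_pos: [527.2, -112.9, 137.8]
tool_rot: [3.14, -0.002, 0.25]
force: [0.9, 0.1, -0.6]
width: 86.0
gripper_force: 0.0
```

```bash
python3 - <<'E'
from h import *
im,d=ctrl.get_image("scene"); cv2.imwrite('pics/s1.png',cv2.resize(im[110:230,200:340,::-1],None,fx=5,fy=5))
s=ctrl.read_state(); print(s['eef_pos'],s['tool_rot'],s['force'])
E
```

```text
[ 527.36693406 -112.79383391  138.03690476] [ 3.13993235e+00 -2.51870707e-03  2.50510383e-01] [-0.38166844  0.18741629  0.57599729]
```

View pics/s1.png

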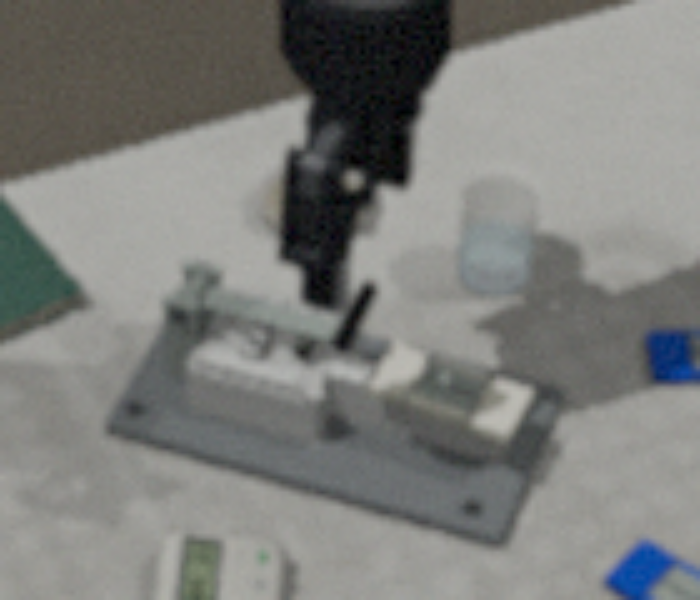

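The open fingers hang above the black clip bar at (355,315) with their closing line along it. I'll descend and pinch.

Call:
play_rows --pt "0 -0.1 0 2 0" --pt "0 -0.1 0 4 0" --pt "0 -0.1 0 5.7 0" --pt "0 -0.1 0 5.7 0" --pt "0.3 -0.1 0 5.7 0" --pt "0.4 -0.1 0 5.7 0" --pt "0.5 -0.1 0 5.7 0" --pt "0.6 -0.1 0 5.7 0" --pt "1 -0.1 0 5.7 0" --pt "1 -0.1 0 5.7 0"

```text
clock: 4.15
eef_pos: [527.1, -114.0, 81.4]
tool_rot: [3.138, -0.003, 0.251]
force: [-0.7, -3.6, 9.1]
width: 41.9
gripper_force: 59.4
```

Call:
play_rows --pt "1 0 0 0 0" --pt "1 0 0 0 0" --pt "1 0 0 0 0"

```text
clock: 4.45
eef_pos: [527.1, -114.0, 81.4]
tool_rot: [3.138, -0.003, 0.251]
force: [-1.2, -4.6, 9.2]
width: 41.7
gripper_force: 59.4
```

Call:
play_rows --pt "1 0.15 0 -0.7 0" --pt "1 0.35 0 -1.4 0" --pt "1 0.65 0 -2.1 0" --pt "1 0.95 0 -2.75 0" --pt "1 1.35 0 -3.4 0" --pt "1 1.75 0 -3.95 0" --pt "1 2.25 0 -4.5 0" --pt "1 2.75 0 -5.05 0" --pt "1 2.75 0 -5.05 0"

```text
clock: 5.35
eef_pos: [552.3, -107.5, 130.4]
tool_rot: [3.138, 0.001, 0.251]
force: [0.3, -6.2, -6.9]
width: 41.5
gripper_force: 61.7
```

Call:
play_rows --pt "1 0.6 0 -0.45 0" --pt "1 1.2 0 -0.8 0" --pt "1 2.5 0 -1.45 0" --pt "1 3.9 0 -1.9 0" --pt "1 5.3 0 -2.1 0" --pt "1 6.8 0 -2.05 0" --pt "1 8.0 0 -1.8 0" --pt "1 8.2 0 -1.75 0" --pt "1 8.2 0 -1.75 0" --pt "1 8.2 0 -1.75 0"

```text
clock: 6.35
eef_pos: [634.0, -86.9, 150.2]
tool_rot: [3.137, -0.005, 0.251]
force: [1.2, -5.2, 7.6]
width: 41.1
gripper_force: 59.4
```

```bash
python3 - <<'E'
from h import *
im,d=ctrl.get_image("scene"); cv2.imwrite('pics/s2.png',cv2.resize(im[110:230,200:340,::-1],None,fx=5,fy=5))
s=ctrl.read_state(); print(s['eef_pos'],s['tool_rot'],s['force'],s['torque'],s['width'])
E
```

```text
[633.99456675 -86.89866771 150.27690549] [ 3.13658453 -0.00503212  0.25123468] [ 1.49523862 -4.31300508  8.33064282] [-1.11191131 -0.01245987 -0.08117478] 41.03910740152367
```

View pics/s2.png

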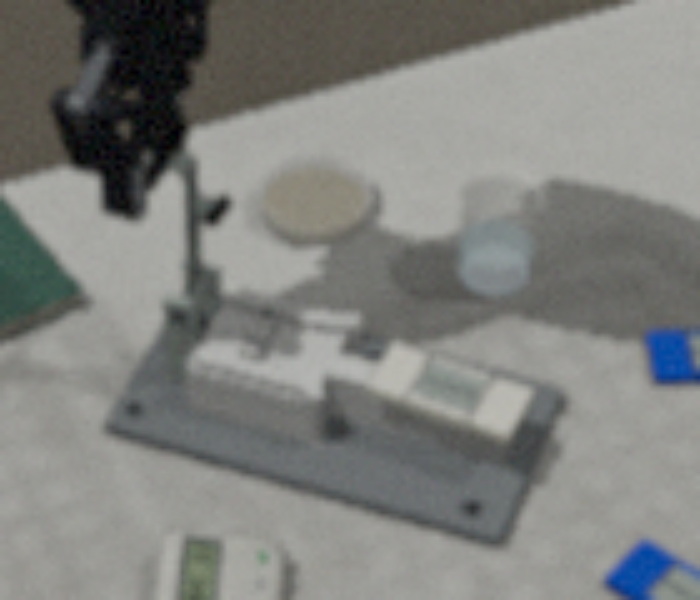

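Call:
play_rows --pt "0.6 0 0 0 0" --pt "0.4 0 0 0 0" --pt "0 0 0 0 0" --pt "0 0 0 0 0" --pt "0 0 0 0 0" --pt "0 0 0 -2 0" --pt "0 0 0 -4.5 0" --pt "0 0 0 -7 0" --pt "0 -3 0 -7 0" --pt "0 -6 0 -7 0"

```text
clock: 7.4
eef_pos: [573.7, -98.7, 217.9]
tool_rot: [3.141, -0.002, 0.254]
force: [-0.3, -1.2, 0.2]
width: 85.1
gripper_force: 0.0
```

Call:
play_rows --pt "0 -4 0 0 0" --pt "0 -8 0 0 0" --pt "0 -10 0 2 0" --pt "0 -10 0 6 0" --pt "0 -10 0 8 0" --pt "0 -10 0 8 0" --pt "0 -10 0 8 0"

```text
clock: 8.1
eef_pos: [477.0, -124.0, 137.5]
tool_rot: [-3.141, 0.0, 0.253]
force: [0.7, -0.6, 0.0]
width: 85.3
gripper_force: 0.0
```

```bash
cat > m.py <<'E'
from h import *
import sys
im,d=ctrl.get_image("scene"); cv2.imwrite(sys.argv[1],cv2.resize(im[110:230,200:340,::-1],None,fx=5,fy=5))
A=pts("scene",d); p=A[np.isfinite(A[...,0])]
o=np.array([608.5,-92.6]);e=np.array([np.cos(.249),np.sin(.249)]);q=np.array([-e[1],e[0]])
L=np.dstack([(A[...,:2]-o)@e,(A[...,:2]-o)@q,A[...,2]])
b=L[(L[...,0]>-40)&(L[...,0]<70)&(abs(L[...,1])<25)&(L[...,2]>125)&(L[...,2]<155)]
if len(b): print('open clip pts',len(b),np.median(b,0).round(1))
w=(im.min(2)>0)
pl=L[(L[...,0]>-190)&(L[...,0]<-60)&(abs(L[...,1])<26)&(L[...,2]>46)&(L[...,2]<53)]
if len(pl): print('plate',len(pl),cv2.minAreaRect(pl[:,:2].astype(np.float32)),np.percentile(pl[:,0],[1,99]))
s=ctrl.read_state(); print(s['clock'],s['eef_pos'],s['tool_rot'],s['force'],s['width'],'local',(s['eef_pos'][:2]-o)@e,(s['eef_pos'][:2]-o)@q)
E
python3 m.py pics/s3.png
```

```text
open clip pts 134 [ 19.7   1.5 143. ]
plate 337 ((-116.04777526855469, 3.8764781951904297), (51.02839279174805, 115.52558135986328), 85.32025909423828) [-173.68711654  -62.22949309]
8.15 [ 477.60620496 -124.16957384  138.08618281] [ 3.14109804e+00 -1.25034834e-03  2.52953011e-01] [ 0.47856198 -0.10901438 -0.32790443] 85.23912950410212 local -134.636789669225 1.6608549546934541
```

View pics/s3.png

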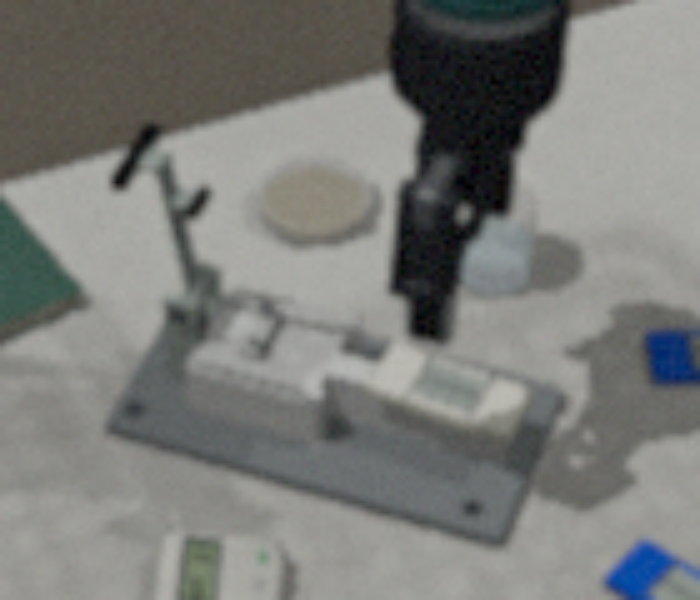

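The clip stays open, with its bar at (135,155). The plate sits below the fingers at about (460,385), and the stop is visible near (250,335). Now I'll square the plate up with the jaws.

Call:
play_rows --pt "0 0 0.16 3 0.2" --pt "0 0 0.16 6 0.2" --pt "0 0 0.16 8.5 0.2" --pt "0 0 0.16 9 0.2" --pt "0.3 0 0.16 9 0.2" --pt "0.4 0 0.16 9 0.2" --pt "0.5 0 0.16 9 0.2" --pt "0.6 0 0.16 9 0.2" --pt "0.7 0 0.16 9 0.2" --pt "0.7 0 0.16 9 0.2"

```text
clock: 9.15
eef_pos: [478.0, -125.9, 48.6]
tool_rot: [3.141, -0.002, 0.249]
force: [-0.4, 0.4, 7.7]
width: 32.7
gripper_force: 59.0
```

Call:
play_rows --pt "0.7 0.3 0 0 0" --pt "0.7 0.8 0 0 0" --pt "0.7 1.4 0 0 0" --pt "0.7 2.0 0 0 0" --pt "0.7 2.0 0 0 0" --pt "0 2.0 0 0 0" --pt "0 2.0 0 0 0" --pt "0 2.0 0 0 0" --pt "0 2.0 0 -2 0" --pt "0 2.0 0 -5.5 0"

```text
clock: 10.15
eef_pos: [494.8, -120.5, 101.1]
tool_rot: [-3.139, 0.005, 0.249]
force: [0.7, 0.6, -0.2]
width: 85.4
gripper_force: 0.0
```

Call:
play_rows --pt "0.5 -3 0 0 0" --pt "1 -6.2 0 0 0" --pt "1 -6.2 0 0 0" --pt "1 -6.2 0 0 0" --pt "1 -6.2 0 1.5 0" --pt "1 -6.2 0 3 0" --pt "1 -6.2 0 3.5 0" --pt "1 -6.2 0 3.5 0" --pt "1 -6.2 0 3.5 0"

```text
clock: 11.05
eef_pos: [437.1, -136.0, 67.5]
tool_rot: [3.141, -0.001, 0.25]
force: [1.1, 0.1, 0.4]
width: 0.1
gripper_force: 0.0
```

```bash
python3 m.py pics/s4.png
```

```text
open clip pts 134 [ 20.    1.  143.6]
plate 340 ((-125.1251220703125, -3.185903549194336), (127.65040588378906, 51.43684005737305), 3.101391315460205) [-185.04390455  -63.25709829]
11.1 [ 437.07576837 -136.08478661   67.65972435] [ 3.14123522e+00 -7.97806620e-04  2.49382273e-01] [ 0.57924638 -0.53095197 -0.47241443] -0.14257454125010216 local -176.85356543487143 0.101230233639922
```

View pics/s4.png

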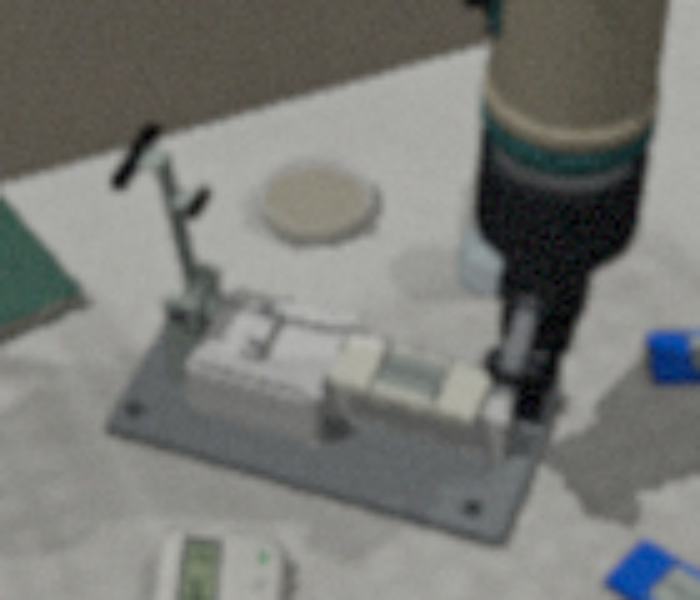

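The closed fingers stand behind the plate's rear end (490,400), and the plate's nose is at the guide mouth. I'll get a rough stop position from depth, then push.

```bash
python3 - <<'E'
from h import *
o=np.array([608.5,-92.6]);e=np.array([np.cos(.249),np.sin(.249)]);q=np.array([-e[1],e[0]])
for n in('top','scene'):
    im,d=ctrl.get_image(n); A=pts(n,d)
    L=np.dstack([(A[...,:2]-o)@e,(A[...,:2]-o)@q,A[...,2]]).reshape(-1,3)
    L=L[(abs(L[:,1])<14)&(L[:,2]>30)&(L[:,2]<60)]
    print(n,[(x,round(float(np.median(L[(L[:,0]>=x)&(L[:,0]<x+4),2])),1)) for x in range(-170,0,4) if ((L[:,0]>=x)&(L[:,0]<x+4)).any()])
E
```

```text
top [(-118, 46.7), (-114, 46.8), (-110, 48.1), (-106, 48.1), (-102, 48.5), (-98, 48.4), (-94, 49.2), (-90, 47.0), (-86, 48.9), (-82, 47.7), (-78, 46.4), (-74, 39.2), (-70, 40.8), (-66, 38.9), (-62, 39.5), (-58, 41.5), (-54, 39.5), (-50, 38.5), (-46, 38.3), (-42, 41.3), (-38, 49.2), (-34, 49.5), (-30, 39.8), (-26, 41.2), (-22, 39.1), (-18, 40.5), (-14, 40.7), (-10, 39.4), (-6, 56.7), (-2, 55.2)]
scene [(-170, 41.9), (-166, 39.9), (-162, 40.2), (-158, 39.6), (-154, 48.3), (-150, 49.8), (-146, 48.8), (-142, 49.3), (-138, 48.7), (-134, 49.3), (-130, 49.1), (-126, 49.0), (-122, 50.0), (-118, 48.6), (-114, 48.4), (-110, 49.3), (-106, 50.7), (-102, 49.5), (-98, 48.0), (-94, 50.0), (-90, 48.9), (-86, 48.6), (-82, 49.1), (-78, 42.3), (-74, 40.9), (-70, 40.9), (-66, 41.3), (-62, 41.4), (-58, 41.5), (-54, 40.7), (-50, 41.7), (-46, 41.9), (-42, 43.9), (-38, 50.7), (-34, 48.9), (-30, 42.1), (-26, 42.1), (-22, 41.3), (-18, 41.3), (-14, 42.3), (-10, 45.0), (-6, 48.4), (-2, 47.4)]
```

Call:
play_rows --pt "1 0.3 0 0 0" --pt "1 0.6 0 0 0" --pt "1 0.9 0 0 0" --pt "1 1.2 0 0 0" --pt "1 1.5 0 0 0" --pt "1 1.8 0 0 0" --pt "1 2.1 0 0 0" --pt "1 2.4 0 0 0" --pt "1 2.7 0 0 0"

```text
clock: 12.1
eef_pos: [462.9, -129.4, 67.3]
tool_rot: [-3.142, 0.0, 0.249]
force: [-0.6, -0.4, -0.3]
width: 0.2
gripper_force: 0.1
```

Call:
play_rows --pt "1 0.2 0 0 0" --pt "1 0.4 0 0 0" --pt "1 0.6 0 0 0" --pt "1 0.8 0 0 0" --pt "1 1.0 0 0 0" --pt "1 1.2 0 0 0" --pt "1 1.4 0 0 0" --pt "1 1.5 0 0 0" --pt "1 1.6 0 0 0" --pt "1 1.6 0 0 0"

```text
clock: 13.1
eef_pos: [478.4, -125.4, 67.3]
tool_rot: [3.142, -0.0, 0.249]
force: [-0.2, -1.1, 0.3]
width: 0.1
gripper_force: 0.0
```

```bash
cat > g.py <<'E'
from h import *
o=np.array([608.5,-92.6]);e=np.array([np.cos(.249),np.sin(.249)]);q=np.array([-e[1],e[0]])
for n in('top','scene'):
    im,d=ctrl.get_image(n); A=pts(n,d)
    L=np.dstack([(A[...,:2]-o)@e,(A[...,:2]-o)@q,A[...,2]]).reshape(-1,3)
    L=L[(abs(L[:,1])<14)&(L[:,2]>30)&(L[:,2]<60)]
    print(n,[(x,round(float(np.median(L[(L[:,0]>=x)&(L[:,0]<x+2),2])),1)) for x in range(-64,-26,2) if ((L[:,0]>=x)&(L[:,0]<x+2)).any()])
F=[]
for _ in range(8):
    im,d=ctrl.get_image('top'); F.append(ctrl.read_state()['force'][:2]@e)
s=ctrl.read_state(); print(np.round(F,2),np.mean(F),s['eef_pos'],(s['eef_pos'][:2]-o)@e)
E
python3 g.py
```

```text
top [(-62, 46.3), (-60, 48.0), (-58, 48.2), (-56, 50.8), (-54, 44.8), (-52, 48.2), (-50, 46.7), (-48, 47.6), (-46, 39.6), (-44, 40.2), (-42, 39.9), (-40, 41.2), (-38, 49.7), (-36, 47.4), (-34, 47.7), (-32, 48.7), (-30, 38.7), (-28, 38.8)]
scene [(-64, 49.3), (-62, 49.0), (-60, 49.3), (-58, 48.6), (-56, 48.8), (-54, 49.6), (-52, 48.7), (-50, 48.4), (-46, 41.6), (-44, 40.2), (-42, 42.1), (-40, 47.3), (-38, 50.9), (-36, 51.3), (-34, 50.8), (-32, 46.8), (-30, 42.7), (-28, 41.0)]
[-0.31 -0.75 -0.1   0.12  0.41 -0.07 -0.81 -1.28] -0.3477740396841258 [ 478.20772736 -125.53291321   67.33713152] -134.38979305658754
```

Call:
play_rows --pt "1 0.1 0 0 0" --pt "1 0.2 0 0 0" --pt "1 0.3 0 0 0" --pt "1 0.4 0 0 0" --pt "1 0.5 0 0 0" --pt "1 0.5 0 0 0"

```text
clock: 14.2
eef_pos: [483.3, -124.2, 67.3]
tool_rot: [3.142, -0.0, 0.249]
force: [-0.1, -0.4, 0.1]
width: 0.2
gripper_force: 0.0
```

Call:
play_rows --pt "1 0.03 0 0 0" --pt "1 0.06 0 0 0"

```text
clock: 14.4
eef_pos: [483.6, -124.1, 67.3]
tool_rot: [-3.142, 0.0, 0.249]
force: [-0.4, 0.2, 0.2]
width: -0.2
gripper_force: 0.1
```

Call:
play_rows --pt "1 0.03 0 0 0" --pt "1 0.05 0 0 0"

```text
clock: 14.6
eef_pos: [484.1, -124.0, 67.3]
tool_rot: [3.142, 0.0, 0.249]
force: [-0.4, -0.5, -0.5]
width: 0.0
gripper_force: 0.1
```

```bash
python3 g.py
```

```text
top [(-64, 46.6), (-62, 51.5), (-60, 50.1), (-56, 45.5), (-54, 46.1), (-52, 49.7), (-50, 49.3), (-48, 45.7), (-46, 48.1), (-44, 47.4), (-42, 44.8), (-40, 43.9), (-38, 47.8), (-36, 48.8), (-34, 49.6), (-32, 51.7), (-30, 40.0), (-28, 38.2)]
scene [(-64, 49.1), (-62, 48.2), (-60, 48.9), (-58, 48.4), (-56, 48.4), (-54, 48.9), (-52, 48.3), (-50, 48.7), (-48, 49.0), (-46, 49.8), (-44, 48.7), (-40, 46.0), (-38, 51.2), (-36, 52.0), (-34, 50.3), (-32, 48.9), (-30, 42.2), (-28, 41.7)]
[ 0.44 -0.67 -0.82 -0.52 -0.65 -0.14 -0.44  0.08] -0.3385883726521074 [ 484.14441609 -123.98387455   67.34764769] -128.2544584872612
```

Gap is about 2–3 mm; I'll continue in small steps.

Call:
play_rows --pt "1 0.03 0 0 0" --pt "1 0.05 0 0 0" --pt "1 0.05 0 0 0"

```text
clock: 15.4
eef_pos: [484.6, -123.9, 67.3]
tool_rot: [-3.142, -0.0, 0.249]
force: [-0.3, -0.5, -1.0]
width: -0.0
gripper_force: 0.1
```

Call:
play_rows --pt "1 0.03 0 0 0" --pt "1 0.05 0 0 0" --pt "1 0.05 0 0 0"

```text
clock: 15.7
eef_pos: [485.2, -123.7, 67.3]
tool_rot: [3.142, -0.0, 0.249]
force: [0.5, 0.3, -0.3]
width: 0.1
gripper_force: 0.1
```

Call:
play_rows --pt "1 0.03 0 0 0" --pt "1 0.05 0 0 0" --pt "1 0.05 0 0 0"

```text
clock: 16.0
eef_pos: [485.6, -123.6, 67.3]
tool_rot: [3.142, -0.0, 0.249]
force: [-0.0, 0.2, -0.3]
width: 0.0
gripper_force: 0.1
```

```bash
cat > f.py <<'E'
from h import *
o=np.array([608.5,-92.6]);e=np.array([np.cos(.249),np.sin(.249)])
F=[]
for _ in range(5):
    ctrl.get_image('top'); F.append(ctrl.read_state()['force'][:2]@e)
s=ctrl.read_state(); print(np.round(F,2),np.mean(F),s['eef_pos'],(s['eef_pos'][:2]-o)@e,s['tau'].round(2))
E
python3 f.py
```

```text
[ 0.11 -0.59 -0.23  0.12  0.7 ] 0.020230245696193694 [ 485.61499995 -123.61915155   67.34154457] -126.73934791842385 [-1.000e-02 -4.971e+01  7.200e-01 -7.720e+00  0.000e+00 -1.000e-02
  0.000e+00]
```

Call:
play_rows --pt "1 0.02 0 0 0" --pt "1 0.04 0 0 0" --pt "1 0.04 0 0 0"

```text
clock: 16.55
eef_pos: [486.0, -123.5, 67.3]
tool_rot: [3.142, -0.0, 0.249]
force: [-0.5, -0.2, -0.0]
width: 0.2
gripper_force: 0.1
```

Call:
play_rows --pt "1 0.02 0 0 0" --pt "1 0.04 0 0 0" --pt "1 0.04 0 0 0"

```text
clock: 16.85
eef_pos: [486.4, -123.4, 67.3]
tool_rot: [3.142, -0.0, 0.249]
force: [-0.1, -0.1, 0.4]
width: 0.1
gripper_force: 0.1
```

```bash
python3 f.py
```

```text
[-0.51 -0.87  0.9  -0.99 -0.12] -0.3172920032429638 [ 486.37235129 -123.39815662   67.32136414] -125.95089292357035 [-3.000e-02 -4.976e+01  7.000e-01 -7.760e+00  0.000e+00 -2.000e-02
  0.000e+00]
```

Call:
play_rows --pt "1 0.02 0 0 0" --pt "1 0.04 0 0 0" --pt "1 0.04 0 0 0"

```text
clock: 17.4
eef_pos: [486.7, -123.3, 67.3]
tool_rot: [3.142, -0.0, 0.249]
force: [0.0, 0.1, -1.6]
width: 0.2
gripper_force: 0.1
```

Call:
play_rows --pt "1 0.02 0 0 0" --pt "1 0.04 0 0 0" --pt "1 0.04 0 0 0"

```text
clock: 17.7
eef_pos: [487.0, -123.3, 67.3]
tool_rot: [-3.142, 0.0, 0.249]
force: [-0.8, -0.4, 0.5]
width: 0.3
gripper_force: 0.3
```

```bash
python3 f.py
```

```text
[-0.61 -0.99 -0.52 -1.28 -0.83] -0.8470020601724549 [ 486.9744953  -123.26246758   67.31266403] -125.33388091853423 [ -0.26 -49.87   0.45  -8.22  -0.05  -0.25   0.  ]
```

Call:
play_rows --pt "1 0.02 0 0 0" --pt "1 0.03 0 0 0" --pt "1 0.03 0 0 0"

```text
clock: 18.25
eef_pos: [487.0, -123.2, 67.3]
tool_rot: [-3.141, 0.001, 0.249]
force: [-1.9, -1.0, 0.5]
width: 0.1
gripper_force: 0.9
```

```bash
python3 f.py; python3 g.py
```

```text
[-1.38 -3.15 -2.36 -2.35 -2.26] -2.2993010996706653 [ 487.03685446 -123.26631897   67.27875164] -125.27439407028074 [-7.600e-01 -4.991e+01 -8.000e-02 -9.070e+00 -1.400e-01 -7.000e-01
  1.000e-02]
top [(-60, 46.0), (-58, 50.2), (-54, 46.9), (-52, 51.0), (-50, 48.6), (-48, 41.8), (-46, 48.0), (-44, 50.8), (-42, 46.3), (-40, 49.3), (-38, 49.4), (-36, 49.1), (-34, 49.4), (-32, 45.0), (-30, 41.2), (-28, 40.7)]
scene [(-64, 49.8), (-62, 49.1), (-60, 50.1), (-58, 48.3), (-56, 48.7), (-54, 48.3), (-52, 50.2), (-50, 48.2), (-48, 49.5), (-46, 49.2), (-44, 48.9), (-42, 48.9), (-40, 49.7), (-38, 50.5), (-36, 51.1), (-34, 50.7), (-32, 49.2), (-30, 40.4), (-28, 41.9)]
[-1.67 -3.22 -2.52 -3.95 -3.23 -3.63 -2.83 -3.94] -3.1237128204745663 [ 487.0682393  -123.24121889   67.2668211 ] -125.23779162546
```

The plate is home: force has risen to about 3 N, with the gap closed in depth. Backing off now and going to the clip bar.

Call:
play_rows --pt "1 -0.2 0 0 0" --pt "1 -0.6 0 0 0" --pt "1 -1.0 0 -2 0" --pt "0.5 -1.0 0 -6 0" --pt "0 -1.0 0 -10.5 0" --pt "0 -1.0 0.1 -15 0" --pt "0 3 0.1 -15 0" --pt "0 7 0.1 -15 0" --pt "0 11 0.1 -15 0" --pt "0 15.5 0.1 -15 0"

```text
clock: 20.0
eef_pos: [639.4, -85.4, 218.0]
tool_rot: [3.141, -0.002, 0.249]
force: [0.8, 0.5, -0.6]
width: 85.2
gripper_force: 0.0
```

Call:
play_rows --pt "0 0 0 0 0" --pt "0 0 0 0 0" --pt "0 0 0 0 0" --pt "0 0 0 0 0"

```text
clock: 20.4
eef_pos: [636.7, -86.7, 217.5]
tool_rot: [3.141, 0.001, 0.248]
force: [0.3, -0.4, -0.1]
width: 85.2
gripper_force: 0.0
```

```bash
python3 m.py pics/s5.png; python3 g.py
```

```text
open clip pts 136 [ 20.2   1.6 143.6]
plate 253 ((-88.02649688720703, 0.3442955017089844), (51.37565994262695, 55.703189849853516), 88.6828384399414) [-115.5469044   -60.63383065]
20.45 [636.95426543 -86.62630103 217.62802183] [3.14139480e+00 2.97806497e-04 2.48086143e-01] [-1.49766115  0.0765813   0.46324715] 85.27913531934294 local 29.048845182858 -1.2226585556188232
top []
scene [(-64, 50.2), (-62, 49.7), (-60, 48.9), (-58, 48.5), (-56, 48.3), (-54, 48.5), (-52, 49.4), (-50, 48.5), (-48, 49.5), (-46, 49.9), (-44, 50.1), (-42, 50.6), (-40, 50.5), (-38, 50.5), (-36, 50.4), (-34, 49.9), (-32, 48.7), (-30, 41.2), (-28, 40.5)]
[ 0.16  0.42  0.28 -0.18  0.18  0.05  0.33  0.7 ] 0.24176991394428018 [637.84569312 -85.90149175 217.32838684] 30.091398972569223
```

View pics/s5.png

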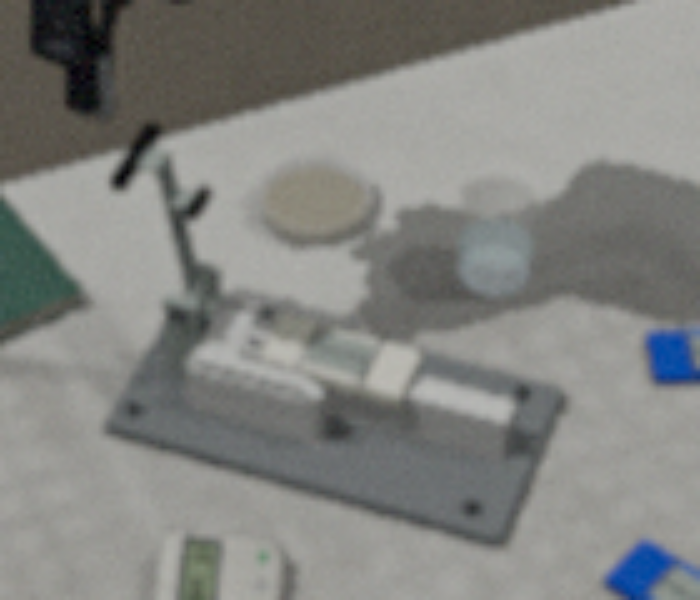

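The plate is against the stop (front edge near (250,335), rear at (415,375)), and the clip is still open with its bar at (135,155). Now pinch the bar.

Call:
play_rows --pt "0 0 0 2 0" --pt "0 0 0 4.5 0" --pt "0 0 0 6.9 0" --pt "0 0 0 6.9 0" --pt "0.3 0 0 6.9 0" --pt "0.4 0 0 6.9 0" --pt "0.5 0 0 6.9 0" --pt "0.6 0 0 6.9 0" --pt "1 0 0 6.9 0" --pt "1 0 0 6.9 0"

```text
clock: 21.95
eef_pos: [638.9, -85.9, 150.2]
tool_rot: [3.141, -0.003, 0.249]
force: [-1.2, 0.3, 6.6]
width: 41.8
gripper_force: 60.0
```

Call:
play_rows --pt "1 0 0 0 0" --pt "1 0 0 0 0" --pt "1 0 0 0 0"

```text
clock: 22.25
eef_pos: [638.8, -85.9, 150.2]
tool_rot: [3.141, -0.003, 0.249]
force: [-0.8, 0.9, 5.9]
width: 41.5
gripper_force: 60.0
```

Call:
play_rows --pt "1 -0.6 0 -0.2 0" --pt "1 -1.25 0 -0.34 0" --pt "1 -2.5 0 -0.49 0" --pt "1 -3.8 0 -0.45 0" --pt "1 -5.1 0 -0.22 0" --pt "1 -6.3 0 0.21 0" --pt "1 -6.9 0 0.5 0" --pt "1 -7.45 0 0.8 0" --pt "1 -7.45 0 0.8 0"

```text
clock: 23.15
eef_pos: [564.7, -104.7, 141.4]
tool_rot: [3.141, 0.0, 0.249]
force: [-1.4, 0.1, 8.6]
width: 41.7
gripper_force: 63.4
```

Call:
play_rows --pt "1 -0.5 0 0.36 0" --pt "1 -1.04 0 0.77 0" --pt "1 -1.5 0 1.2 0" --pt "1 -1.95 0 1.68 0" --pt "1 -2.35 0 2.2 0" --pt "1 -2.72 0 2.71 0" --pt "1 -3.14 0 3.46 0" --pt "1 -3.49 0 4.25 0" --pt "1 -3.65 0 4.65 0" --pt "1 -3.65 0 4.65 0"

```text
clock: 24.15
eef_pos: [528.1, -113.9, 93.1]
tool_rot: [-3.141, 0.004, 0.249]
force: [-5.6, -1.9, 4.4]
width: 41.9
gripper_force: 66.6
```

```bash
python3 - <<'E'
from h import *
s=ctrl.read_state(); print(s)
E
```

```text
{'clock': 24.15, 'qpos': array([ 0.16647861,  0.71539786, -0.01003057,  1.95297539,  0.01631493,
        0.47750023, -1.17779501]), 'qd': array([-6.04247020e-05, -9.70340734e-03, -2.05424441e-04, -8.82188061e-03,
       -1.49197477e-04,  1.84492996e-02, -1.04950619e-03]), 'tau': array([ -1.64138697, -50.1598227 ,  -0.97339299, -12.69998163,
        -0.3890754 ,  -1.49124518,  -0.0590023 ]), 'eef_pos': array([ 528.06716337, -113.88226262,   93.09888583]), 'tool_rot': array([-3.14077058,  0.00422136,  0.24861585]), 'force': array([-5.55969464, -1.89842886,  4.41571536]), 'torque': array([-0.23336902,  0.78130238,  0.06239909]), 'gripper_force': 66.57632946968079, 'width': 41.92944126572369}
```

Call:
play_rows --pt "1 0 0 0.1 0" --pt "1 0 0 0.2 0" --pt "1 0 0 0.3 0" --pt "1 0 0 0.3 0"

```text
clock: 24.55
eef_pos: [527.3, -114.1, 90.4]
tool_rot: [-3.141, 0.006, 0.248]
force: [-7.5, -2.3, 4.5]
width: 41.9
gripper_force: 66.7
```

Call:
play_rows --pt "1 0 0 0.05 0" --pt "1 0 0 0.1 0" --pt "1 0 0 0.1 0" --pt "1 0 0 0.1 0"

```text
clock: 24.95
eef_pos: [527.0, -114.2, 89.4]
tool_rot: [-3.14, 0.006, 0.248]
force: [-8.3, -2.4, 4.9]
width: 41.8
gripper_force: 66.7
```

Call:
play_rows --pt "1 -0.08 0 0.05 0" --pt "1 -0.15 0 0.1 0" --pt "1 -0.15 0 0.1 0" --pt "1 -0.15 0 0.1 0"

```text
clock: 25.35
eef_pos: [526.9, -114.2, 88.6]
tool_rot: [-3.141, 0.004, 0.249]
force: [-5.9, -1.8, 3.6]
width: 41.5
gripper_force: 66.7
```

Call:
play_rows --pt "1 0 0 0.05 0" --pt "1 0 0 0.1 0" --pt "1 0 0 0.1 0" --pt "1 0 0 0.1 0"

```text
clock: 25.75
eef_pos: [526.6, -114.3, 87.5]
tool_rot: [-3.141, 0.004, 0.249]
force: [-5.9, -2.0, 4.2]
width: 42.1
gripper_force: 66.8
```

Call:
play_rows --pt "1 -0.04 0 0.03 0" --pt "1 -0.07 0 0.07 0" --pt "1 -0.07 0 0.07 0" --pt "1 -0.07 0 0.07 0"

```text
clock: 26.15
eef_pos: [526.5, -114.3, 86.9]
tool_rot: [-3.141, 0.003, 0.248]
force: [-5.5, -1.7, 3.0]
width: 41.7
gripper_force: 66.8
```

Call:
play_rows --pt "1 -0.02 0 0.03 0" --pt "1 -0.03 0 0.07 0" --pt "1 -0.03 0 0.07 0" --pt "1 -0.03 0 0.07 0"

```text
clock: 26.55
eef_pos: [526.4, -114.3, 86.2]
tool_rot: [-3.141, 0.003, 0.248]
force: [-5.5, -1.9, 3.9]
width: 42.0
gripper_force: 66.8
```

```bash
python3 - <<'E'
from h import *
for _ in range(5):
    im,d=ctrl.get_image('scene'); s=ctrl.read_state(); print(s['force'].round(1),s['eef_pos'].round(2),s['gripper_force'])
A=pts('scene',d)
o=np.array([608.5,-92.6]);e=np.array([np.cos(.249),np.sin(.249)]);q=np.array([-e[1],e[0]])
L=np.dstack([(A[...,:2]-o)@e,(A[...,:2]-o)@q,A[...,2]]).reshape(-1,3)
L=L[(abs(L[:,1])<7)&(L[:,2]>55)&(L[:,2]<95)]
print([(x,round(float(np.median(L[(L[:,0]>=x)&(L[:,0]<x+6),2])),1)) for x in range(-92,10,6) if ((L[:,0]>=x)&(L[:,0]<x+6)).any()])
A=np.load('scene0.npy')
L=np.dstack([(A[...,:2]-o)@e,(A[...,:2]-o)@q,A[...,2]]).reshape(-1,3)
L=L[(abs(L[:,1])<7)&(L[:,2]>55)&(L[:,2]<95)]
print([(x,round(float(np.median(L[(L[:,0]>=x)&(L[:,0]<x+6),2])),1)) for x in range(-92,10,6) if ((L[:,0]>=x)&(L[:,0]<x+6)).any()])
E
```

```text
[-4.8 -1.2  3. ] [ 526.36 -114.36   86.25] 66.8135941028595
[-4.8 -1.7  3.2] [ 526.34 -114.37   86.23] 66.81366562843323
[-5.2 -1.2  3.7] [ 526.32 -114.37   86.26] 66.81370854377747
[-4.5 -1.4  2.9] [ 526.33 -114.37   86.22] 66.81392669677734
[-6.  -1.6  3.9] [ 526.33 -114.36   86.26] 66.81362271308899
[(-86, 91.1), (-68, 57.8), (-62, 58.6), (-56, 69.3), (-50, 69.2), (-44, 68.6), (-38, 67.7), (-32, 67.0), (-26, 66.9), (-20, 66.4), (-14, 66.6), (-8, 66.0), (-2, 68.7), (4, 68.0)]
[(-92, 80.5), (-86, 81.8), (-80, 63.7), (-74, 63.4), (-68, 64.3), (-62, 63.9), (-56, 63.6), (-50, 63.3), (-44, 65.6), (-38, 64.5), (-32, 64.8), (-26, 64.6), (-20, 64.8), (-14, 65.2), (-8, 66.1), (-2, 69.5)]
```

Call:
play_rows --pt "1 -0.02 0 0.03 0" --pt "1 -0.02 0 0.06 0" --pt "1 -0.02 0 0.06 0" --pt "1 -0.02 0 0.06 0"

```text
clock: 27.2
eef_pos: [526.2, -114.4, 85.7]
tool_rot: [-3.141, 0.003, 0.248]
force: [-5.1, -1.6, 2.7]
width: 42.1
gripper_force: 66.8
```

Call:
play_rows --pt "1 -0.02 0 0.03 0" --pt "1 -0.02 0 0.06 0" --pt "1 -0.02 0 0.06 0" --pt "1 -0.02 0 0.06 0"

```text
clock: 27.6
eef_pos: [526.1, -114.4, 85.1]
tool_rot: [-3.141, 0.003, 0.248]
force: [-5.2, -0.8, 4.4]
width: 42.0
gripper_force: 66.8
```

Call:
play_rows --pt "1 -0.01 0 0.03 0" --pt "1 -0.02 0 0.06 0" --pt "1 -0.02 0 0.06 0" --pt "1 -0.02 0 0.06 0"

```text
clock: 28.0
eef_pos: [525.9, -114.5, 84.5]
tool_rot: [-3.141, 0.003, 0.248]
force: [-5.3, -2.5, 3.3]
width: 42.0
gripper_force: 66.8
```

Call:
play_rows --pt "1 -0.01 0 0.03 0" --pt "1 -0.02 0 0.06 0" --pt "1 -0.02 0 0.06 0" --pt "1 -0.02 0 0.06 0"

```text
clock: 28.4
eef_pos: [525.8, -114.5, 83.9]
tool_rot: [-3.141, 0.003, 0.248]
force: [-5.4, -0.6, 4.2]
width: 42.1
gripper_force: 66.8
```

```bash
python3 - <<'E'
from h import *
o=np.array([608.5,-92.6]);e=np.array([np.cos(.249),np.sin(.249)]);q=np.array([-e[1],e[0]])
def strip(A):
    L=np.dstack([(A[...,:2]-o)@e,(A[...,:2]-o)@q,A[...,2]]).reshape(-1,3)
    L=L[(abs(L[:,1])<6)&(L[:,2]>60)&(L[:,2]<80)&(L[:,0]<-14)&(L[:,0]>-58)]
    return np.polyfit(L[:,0],L[:,2],1),len(L)
print('base',strip(np.load('scene0.npy')))
for _ in range(4):
    im,d=ctrl.get_image('scene'); s=ctrl.read_state(); print(s['force'].round(1),s['eef_pos'].round(2),strip(pts('scene',d)))
E
```

```text
base (array([4.58590682e-03, 6.48660849e+01]), 62)
[-4.6 -0.3  4.1] [ 525.74 -114.52   83.91] (array([-0.10497023, 63.11949523]), 53)
[-5.2 -1.2  3.3] [ 525.77 -114.51   83.94] (array([-6.41720831e-02,  6.48256779e+01]), 54)
[-5.  -1.9  4.2] [ 525.75 -114.53   83.93] (array([-0.07375186, 64.31585183]), 52)
[-5.5 -1.2  4.1] [ 525.78 -114.51   83.94] (array([-0.06800646, 65.24564698]), 53)
```

Call:
play_rows --pt "1 -0.01 0 0.03 0" --pt "1 -0.01 0 0.06 0" --pt "1 -0.01 0 0.06 0" --pt "1 -0.01 0 0.06 0"

```text
clock: 29.0
eef_pos: [525.7, -114.5, 83.2]
tool_rot: [-3.141, 0.003, 0.249]
force: [-4.9, -1.7, 3.5]
width: 41.7
gripper_force: 66.9
```

Call:
play_rows --pt "1 -0.01 0 0.03 0" --pt "1 -0.01 0 0.06 0" --pt "1 -0.01 0 0.06 0" --pt "1 -0.01 0 0.06 0"

```text
clock: 29.4
eef_pos: [525.6, -114.5, 82.7]
tool_rot: [-3.141, 0.003, 0.249]
force: [-4.5, -2.3, 4.5]
width: 41.8
gripper_force: 66.9
```

```bash
cat > t.py <<'E'
from h import *
o=np.array([608.5,-92.6]);e=np.array([np.cos(.249),np.sin(.249)]);q=np.array([-e[1],e[0]])
def strip(A):
    L=np.dstack([(A[...,:2]-o)@e,(A[...,:2]-o)@q,A[...,2]]).reshape(-1,3)
    L=L[(abs(L[:,1])<6)&(L[:,2]>60)&(L[:,2]<80)&(L[:,0]<-14)&(L[:,0]>-58)]
    return np.polyfit(L[:,0],L[:,2],1)
R=[];F=[]
for _ in range(8):
    im,d=ctrl.get_image('scene'); s=ctrl.read_state(); R.append(strip(pts('scene',d))); F.append(s['force'])
print('q~',.0046-np.mean(R,0)[0],'+-',np.std(R,0)[0]/8**.5,np.mean(R,0),np.mean(F,0).round(2),s['eef_pos'],s['width'])
E
python3 t.py
```

```text
q~ 0.06677256070911633 +- 0.006013292710150539 [-6.21725607e-02  6.46340607e+01] [-5.08 -1.7   3.48] [ 525.60253415 -114.51532665   82.71379376] 42.10956820783267
```

Call:
play_rows --pt "1 0 0 0.03 0" --pt "1 0 0 0.06 0" --pt "1 0 0 0.09 0" --pt "1 0 0 0.1 0" --pt "1 0 0 0.1 0"

```text
clock: 30.3
eef_pos: [525.5, -114.5, 82.4]
tool_rot: [-3.141, 0.003, 0.249]
force: [-7.1, -1.2, 10.3]
width: 42.1
gripper_force: 67.3
```

```bash
python3 t.py
```

```text
q~ 0.06884538604629431 +- 0.006430490938625565 [-6.4245386e-02  6.4481066e+01] [-6.85 -1.47 10.75] [ 525.54330035 -114.54982206   82.41648973] 41.556824337310836
```

Contact is clear: Fz rose 7 N while z stayed put, and the tilt reads about 0.07. Releasing and retreating.

Call:
play_rows --pt "0 0 0 0 0" --pt "0 0 0 0 0" --pt "0 0 0 0 0" --pt "0 0 0 0 0" --pt "0 0 0 -1 0" --pt "0 0 0 -3 0" --pt "0 0 0 -7 0" --pt "0 0 0 -12 0" --pt "0 0 0 -16 0" --pt "0 0 0 -16 0"

```text
clock: 31.7
eef_pos: [530.5, -114.8, 248.1]
tool_rot: [3.137, -0.011, 0.249]
force: [0.7, 0.3, 0.4]
width: 85.5
gripper_force: 0.0
```

Call:
play_rows --pt "0 0 0 0 0" --pt "0 0 0 0 0" --pt "0 0 0 0 0" --pt "0 0 0 0 0"

```text
clock: 32.1
eef_pos: [526.2, -114.0, 240.7]
tool_rot: [-3.141, 0.002, 0.249]
force: [0.7, 0.2, 1.2]
width: 85.1
gripper_force: 0.0
```

```bash
python3 t.py; python3 m.py pics/s6.png; python3 g.py
```

```text
q~ 0.05407694061781125 +- 0.004661947768014469 [-4.94769406e-02  6.49563319e+01] [0.06 0.26 0.15] [ 526.89117046 -114.12206676  241.74927978] 85.78478882615276
plate 217 ((-88.13912963867188, 2.881368637084961), (56.14438247680664, 43.513023376464844), 1.6619682312011719) [-115.49014705  -61.19418953]
32.55 [ 526.88653831 -114.14173292  241.80155972] [3.14157145e+00 6.13965839e-06 2.49258231e-01] [0.02674597 0.51359097 0.18122872] 85.57378107881009 local -84.40508406589211 -0.7649645100357731
top []
scene [(-64, 50.7), (-62, 53.0), (-60, 49.7), (-58, 50.0), (-56, 47.6), (-54, 49.5), (-52, 50.3), (-50, 49.1), (-48, 49.2), (-46, 50.1), (-44, 48.6), (-42, 48.5), (-40, 50.4), (-38, 50.9), (-36, 52.0), (-34, 49.2), (-30, 41.9), (-28, 41.7)]
[-0.37  0.   -0.86  0.05  0.63  0.33  0.15  0.16] 0.011982455691999377 [ 526.90618237 -114.14313166  241.84178181] -84.38639053311711
```

View pics/s6.png

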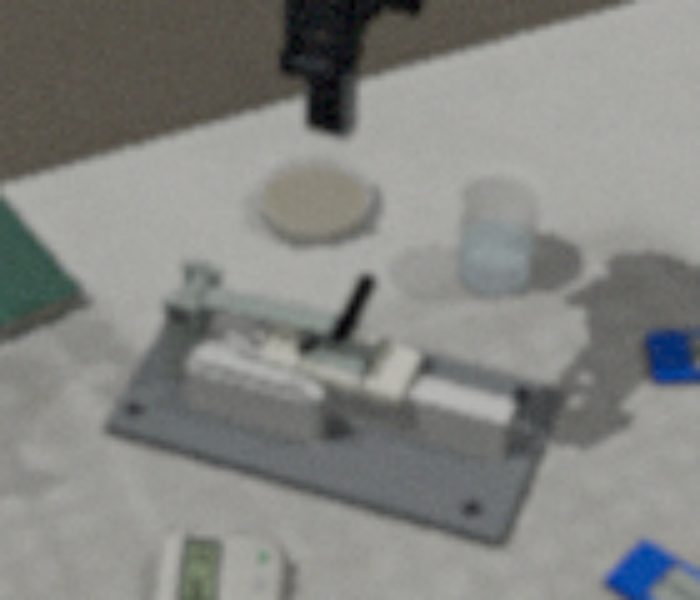

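The clip is down on the plate, with its bar at (355,305). The plate is still against the stop (rear at -115.5 mm, unchanged) and the arm is clear, so I'm handing in.

```bash
python3 -c "
from cell import ctrl
print(ctrl.finish_job())"
```

```text
the job is handed in; nothing more can be done
None
```

I handed the job in at about 33 s. At the last look the plate was against the stop, the clip was clamped on it at about 0.05–0.07 rad by camera, and the arm was clear; the judge returned no verdict.

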